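# Take the top washing tablet from the spring dispenser

### The job

Take the top washing tablet from the four-post spring dispenser and set it down flat in the low round steel dish, without dropping it, then let go. The rest of the stack must stay upright in the dispenser, so that the spring lifts the next tablet into the place of the first.

Things in the scene. Friction and masses are not known exactly. Their poses are not given: they have to be found in the camera images.
- tablet_top: The uppermost of four identical off-white hard pressed washing tablets in the dispenser: a plain disc 56 mm across, 22 mm thick, about 70 g, standing about 18 mm (11 to 25) clear above the post tops. Origin: centre of its underside, z up. The one below is the same size, so grip no deeper than about 16 mm below the upper face.
- tablet_next: The second tablet, same disc 56 x 22 mm, directly under the top one, between the posts. Origin: centre of its underside, z up. When the top tablet is taken away the spring lifts it by about 22 mm (one thickness), to where the top one was.
- dispenser: Spring dispenser fixed to the board: grey base 96 x 96 x 8 mm and four upright 8 mm steel posts, tops 115 mm above the board, guiding the stack with 2 mm of play; a soft coil spring (31 N/m) carries it. Origin: underside of the base on the stack's axis, z up. Posts stand at (+-24, +-24) mm in its x, y axes, so there are open gaps 40 mm wide along its x and y axes.
- round_dish: Low round steel dish, loose on the board: 128 mm across the rim, 112 mm across the foot, 18 mm high, walls 3 mm thick, flat floor 4 mm above the board. Not the rectangular wooden soap tray. Origin: centre of its underside, z up.
Things that resemble listed ones, but are neither listed nor needed, are in the scene too. Leave any blue look-alike of the tablet_next alone.

How it is judged:
By the outcome, as a careful person would: the job done as asked, in the order asked, and still so for the second after the job is handed in, with the robot touching nothing.
It also fails if it takes over 35 s, if anything falls off the work surface, if the arm or the gripper's body presses on something with over 40 N, if the wrist force passes 120 N, or if a joint passes its speed limit or range.

### The arm

A 6-joint arm with a two-finger parallel gripper is mounted at the origin on the work surface. World frame = base frame: x ahead of the robot, y to its left, z up, the work surface at z = 0. Lengths are in m, angles in degrees, forces in N, time in s.
With the tool pointing down it reaches from about 0.25 to 0.8 m from the base axis. Payload 8.5 kg.
Tool frame: the origin (TCP) lies at the very end of the fingers, on their centre line; the grasp point (between the pads) lies 19 mm behind it (r.hold_point_z is the distance from the TCP to the grasp point, in m); z points along the fingers, y is the line along which they close (so a half turn about z gives the same grasp; the last joint's range is limited). The gripper opens to 85 mm and grips with 20 to 120 N. Pads are 22 mm wide; open, the fingers measure 114 mm over their backs; the gripper's body (76 mm by 85 mm) begins 54 mm behind the grasp point. The pads swing forward as they close: fully open they stand 13 mm farther back than shut.
Start: joints at [65.317, 13.648, -0.773, 75.585, 0, 90], TCP at [0.219, 0.477, 0.231] pointing down, gripper open.
Joint ranges: [-152.45, 152.45], [-59.26, 108.67], [-65.41, 83.53], [-104.44, 129.93], [-82.83, 76.93], [-180, 180]. Speed limits (degrees/s): [127.2, 127.2, 159.86, 180, 180, 180].

### API

Orientations are given as [roll, pitch, yaw] about the fixed x, y, z axes, in that order (R = Rz(yaw) Ry(pitch) Rx(roll)).
In Python, from bench import monitor, vision, ticket, r gives the robot as it stands.
- The arm moves only by the tool drive_tool, never from a script. Its argument "targets" is a list of rows, each a list of 3 entries, a list of its own where there are three numbers: the opening, from -1 (shut) to 1 (fully open), then the shift along the tool's x, y, z in m, then the turn, a rotation vector about the tool's x, y, z in degrees. A call has 1 to 12 rows; each row is the pose to reach, as a shift and turn from the pose commanded when the call began, along the tool's axes at that moment; what a row does not reach only later rows make up. A row lasts 1/8 s, in which the tool goes at most 62.5 mm and 10.7 degrees, less where a joint would pass 70% of its speed; a pose out of reach is approached as far as the arm can. A call with a gripper value outside its range is refused whole. The fingers move at their own pace and stop on an object; the grip force is fixed at half the most. Time passes only in rows, so rows that repeat a pose let the fingers close. It gives the time, the measured TCP pose, the force, the opening and the grip force at its end, in the units of the state.
- monitor.observe(): the state, without advancing time (a new reading comes with each control period).
- vision.grab_frame(name): name is "scene" or "side" or "wrist"; returns the picture (420x560x3 uint8, red, green, blue); there is no depth.
- vision.camera_model(name): a dict with "fx", "fy", "cx", "cy" (pixels), "R" (3x3) and "t" (3): a world point X has camera coordinates R X + t. Camera axes: x right, y down, z forward; pixel columns grow to the right and rows downward; lengths in m; the calibration is good to about 2 mm. The wrist camera is an equidistant fisheye: a pixel r from the principal point sees the ray r / f radians off the axis. A picture is of the moment at which its call begins: read the wrist's pose just before it. camera_model takes no time and is no camera call; for the wrist camera it gives the pose at the moment of the call.
- ticket.sign_off(): hands the job in; it is judged then, once.
The state is a dict: "clock": time; "qpos": joint angles; "joint_velocities": joint speeds; "effort": joint torques, N m; "ee_pos": TCP position; "eef_rot": TCP orientation; "contact_force": force on the tool from outside, world axes, zero at the start; "moment": the same for the moment, N m; "width": opening from 0.0 (shut) to 1.0 (fully open); "gripper_force": force on a finger pad.
Only numpy, scipy, OpenCV 4.12 (cv2) and the standard library are available. Lean on these libraries where they do the work, as an engineer would, in place of code of your own. Each camera call takes 0.05 s, during which the arm holds its last target. There are 200 camera calls.

## Working session

There is one attempt and no reset: what is moved stays moved. The work goes in short steps, Python scripts to look and compute and a tool call to move; the robot and the scene stay as the last step left them, time stands still between calls to the robot, and variables do not carry over. Pictures are saved under pics/ and viewed, at most 10 in all, crops included, and the job is handed in when it is done.

Besides the shell and the picture viewer there is one more tool, called after "Call:" in YAML: its name, and indented under it one key for each argument. drive_tool: Moves the arm, as the interface text tells. Its arguments: {"type":"object","properties":{"targets":{"type":"array"}},"required":["targets"]}

```bash
mkdir -p pics; python3 - <<'E'
from bench import monitor, vision, r
import cv2,numpy as np
ims=[vision.grab_frame(n) for n in ("scene","side")]
for n,i in zip(("scene","side"),ims):
    cv2.imwrite(f"pics/{n}0.png",i[:,:,::-1])
    m=vision.camera_model(n); print(n,m["fx"],m["cx"],m["cy"],(-m["R"].T@m["t"]).round(3),m["R"][2].round(2))
s=monitor.observe();print(s["ee_pos"],s["eef_rot"],s["clock"],r.hold_point_z)
E
```

```text
scene 389.80778346301685 279.4514101635607 214.066994763311 [ 1.079 -0.356  0.635] [-0.64  0.4  -0.66]
side 518.4523763494703 274.94906139423284 210.23188050901578 [ 0.066 -0.532  0.844] [ 0.47  0.47 -0.75]
[0.21908911 0.476693   0.23073123] [-1.79925105e+02  1.63901709e-03  1.55317744e+02] 0.1 0.0187
```

View pics/scene0.png

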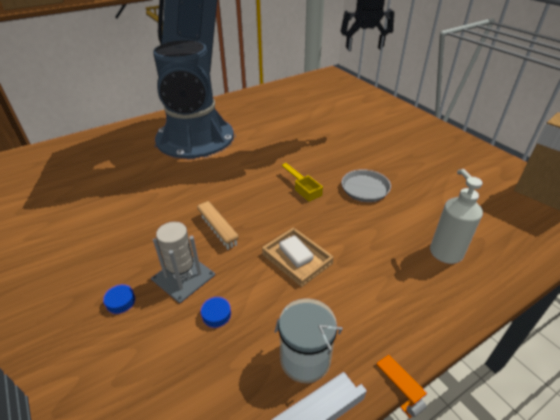

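View pics/side0.png

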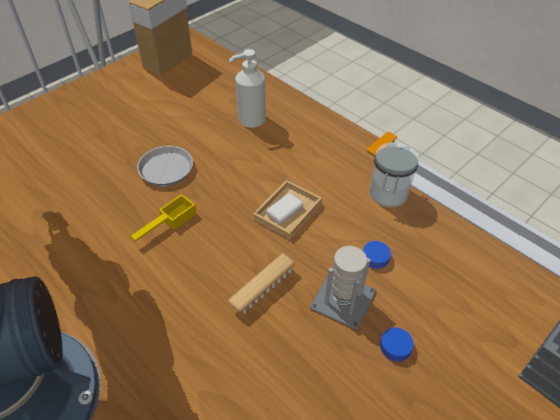

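The scene view shows the off-white stack in the dispenser at (173,235). Things that could be mistaken for the tablet are the blue discs at (119,299) and (216,312), the soap bar at (296,251) and the jar at (307,340). The steel dish is at (366,186) and the wooden tray at (297,256). In the side view the stack top is at (350,262) and the dish at (166,166). I choose the dispenser stack and the steel dish, and will check both in one close crop.

```bash
python3 - <<'E'
import cv2,numpy as np
a=cv2.imread("pics/scene0.png");b=cv2.imread("pics/side0.png")
c=lambda i,x,y:cv2.resize(i[y:y+100,x:x+100],(400,400),interpolation=cv2.INTER_CUBIC)[:300]
def c(i,x,y):return cv2.resize(i[y:y+75,x:x+100],(400,300),interpolation=cv2.INTER_CUBIC)
def d(i,x,y):return cv2.resize(i[y:y+100,x:x+133],(400,300),interpolation=cv2.INTER_CUBIC)
cv2.imwrite("pics/crop1.png",np.vstack([np.hstack([d(a,120,205),d(b,280,235)]),np.hstack([c(a,316,150),c(b,116,130)])]))
E
```

```text
(no output)
```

View pics/crop1.png

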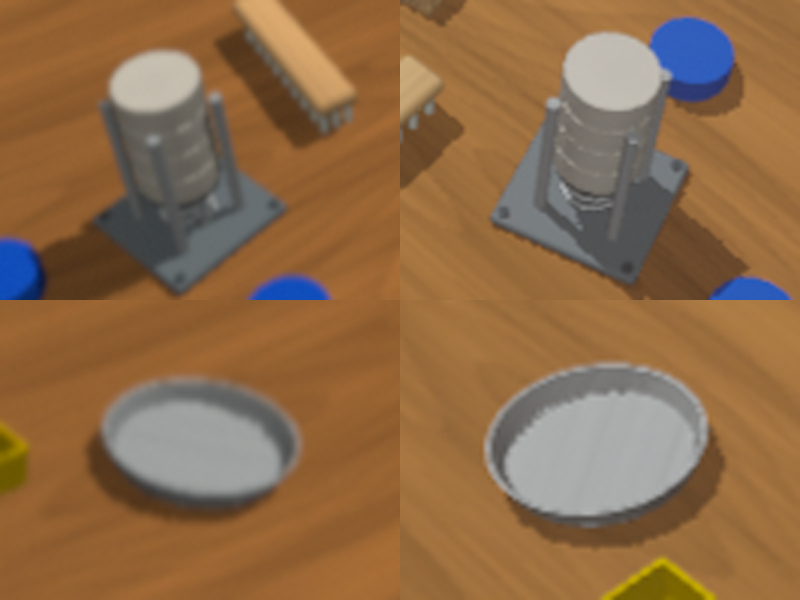

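The close crops confirm an off-white four-tablet stack between steel posts on a grey base, and a round steel dish with an empty flat floor. In full-image pixels, the top face centre is at scene (171.9,231.7) and side (350.5,258.7). The dish rim centre is at scene (366.2,183.8) and side (165.2,165.5).

```bash
cat >h.py <<'E'
import numpy as np
from bench import vision
def ray(n,p,m=None):
    m=m or vision.camera_model(n);d=np.array([(p[0]-m["cx"])/m["fx"],(p[1]-m["cy"])/m["fy"],1])
    if n=="wrist":
        t=np.hypot(*d[:2]);d=np.r_[d[:2]/max(t,1e-9)*np.sin(t),np.cos(t)]
    d=m["R"].T@d;return -m["R"].T@m["t"],d/np.linalg.norm(d)
def plane(n,p,z,m=None):
    o,d=ray(n,p,m);return o+d*(z-o[2])/d[2]
def tri(a,b):
    A=0;B=0
    for o,d in a,b:
        P=np.eye(3)-np.outer(d,d);A=A+P;B=B+P@o
    return np.linalg.solve(A,B)
E
python3 - <<'E'
from h import *
print("top",tri(ray("scene",(171.9,231.7)),ray("side",(350.5,258.7))).round(4))
print("dish",tri(ray("scene",(366.2,183.8)),ray("side",(165.2,165.5))).round(4),plane("scene",(366.2,183.8),.018),plane("side",(165.2,165.5),.018))
for n,o,P,C in(("scene",(120,205),[(107,103),(154,141),(215,98)],[(97,220),(178,290),(286,208)]),("side",(280,235),[(153,104),(232,143),(265,75)],[(94,217),(232,280),(288,168)])):
  for L,z in((P,.115),(C,.008)):
    q=np.array([plane(n,(o[0]+x/3.008,o[1]+y/3),z) for x,y in L])
    c=(q[0]+q[2])/2
    e=[np.degrees(np.arctan2(*(q[i+1]-q[i])[[1,0]]))%90 for i in(0,1)]
    print(n,z,c.round(4),np.round(e,1),[np.linalg.norm(q[i+1]-q[i]).round(4) for i in (0,1)])
from bench import monitor
print(vision.camera_model("wrist"))
E
```

```text
top [ 0.5249 -0.2495  0.1325]
dish [0.501  0.272  0.0146] [0.50334067 0.27048373 0.018     ] [0.49875506 0.26690978 0.018     ]
scene 0.115 [ 0.525  -0.2492  0.115 ] [15.5 17.7] [np.float64(0.0493), np.float64(0.0481)]
scene 0.008 [ 0.5286 -0.2496  0.008 ] [16.5 15.5] [np.float64(0.089), np.float64(0.0918)]
side 0.115 [ 0.5251 -0.2505  0.115 ] [13.3 18.3] [np.float64(0.0497), np.float64(0.0526)]
side 0.008 [ 0.5243 -0.2522  0.008 ] [17.1 16.5] [np.float64(0.0912), np.float64(0.09)]
{'fx': 325.19226210127806, 'fy': 325.19226210127806, 'cx': 279.337210103008, 'cy': 211.7737977825021, 'R': array([[ 0.41781518,  0.90852973, -0.00204972],
       [ 0.87648761, -0.40248368,  0.26415214],
       [ 0.23916509, -0.11216333, -0.96447885]]), 't': array([-0.5248996 , -0.03399103,  0.37957288])}
```

Call:
drive_tool:
  targets:
    - [1, [-0.02, -0.018, 0], [0, 0, 2]]
    - [1, [-0.06, -0.055, 0], [0, 0, 6]]
    - [1, [-0.1, -0.092, 0], [0, 0, 10]]
    - [1, [-0.14, -0.128, 0], [0, 0, 14]]
    - [1, [-0.18, -0.165, 0], [0, 0, 18]]
    - [1, [-0.22, -0.202, 0], [0, 0, 22]]
    - [1, [-0.26, -0.238, 0], [0, 0, 26]]
    - [1, [-0.3, -0.275, 0], [0, 0, 30]]
    - [1, [-0.34, -0.312, 0], [0, 0, 34]]
    - [1, [-0.37, -0.34, 0], [0, 0, 38]]
    - [1, [-0.39, -0.358, 0], [0, 0, 42]]
    - [1, [-0.4, -0.366, 0], [0, 0, 46]]

```text
clock: 1.6
ee_pos: [0.43, -0.0241, 0.231]
eef_rot: [-180.0, -0.0, 109.1]
contact_force: [-0.1, 0.6, -0.7]
width: 1.001
gripper_force: 0.0
```

```bash
cat >>h.py <<'E'
from bench import monitor
from scipy.spatial.transform import Rotation as Ro
def to(x,y,z,yaw=None):
    s=monitor.observe();R=Ro.from_euler("xyz",s["eef_rot"],degrees=True)
    print("t",s["clock"],"ee",s["ee_pos"].round(4) if hasattr(s["ee_pos"],"round") else s["ee_pos"],np.round(s["eef_rot"],2),"w",s["width"],"F",np.round(s["contact_force"],1))
    print("shift",R.inv().apply(np.array([x,y,z])-s["ee_pos"]).round(4))
    if yaw is not None: print("turn",(R.inv()*Ro.from_euler("xyz",[180,0,yaw],degrees=True)).as_rotvec(degrees=True).round(2))
E
python3 -c "
from h import *
to(.525,-.25,.22,106.5)"
```

```text
t 1.6 ee [ 0.43   -0.0241  0.231 ] [-1.7996e+02 -1.0000e-02  1.0907e+02] w 1.0008582224495606 F [-0.1  0.6 -0.7]
shift [-0.2446  0.0159  0.0109]
turn [-0.04 -0.    2.57]
```

Call:
drive_tool:
  targets:
    - [1, [-0.03, 0.002, 0], [0, 0, 0.5]]
    - [1, [-0.075, 0.005, 0.002], [0, 0, 1]]
    - [1, [-0.12, 0.008, 0.004], [0, 0, 1.5]]
    - [1, [-0.165, 0.011, 0.006], [0, 0, 2]]
    - [1, [-0.205, 0.013, 0.008], [0, 0, 2.6]]
    - [1, [-0.232, 0.015, 0.01], [0, 0, 2.6]]
    - [1, [-0.245, 0.016, 0.011], [0, 0, 2.6]]
    - [1, [-0.245, 0.016, 0.011], [0, 0, 2.6]]
    - [1, [-0.245, 0.016, 0.011], [0, 0, 2.6]]

```text
clock: 2.72
ee_pos: [0.5256, -0.2476, 0.2204]
eef_rot: [-180.0, -0.0, 106.7]
contact_force: [0.7, 0.6, 1.0]
width: 0.996
gripper_force: 0.0
```

```bash
python3 - <<'E'
from h import *
import cv2
to(.525,-.25,.22,106.5)
m=vision.camera_model("wrist");im=vision.grab_frame("wrist")[:,:,::-1].copy()
np.savez("w1.npz",**m)
def pr(X):
    c=m["R"]@np.array(X)+m["t"];t=np.arctan2(np.hypot(*c[:2]),c[2]);return np.r_[m["cx"],m["cy"]]+m["fx"]*t*c[:2]/np.hypot(*c[:2])
cv2.imwrite("pics/w1raw.png",im)
ax=Ro.from_euler("z",16.5,degrees=True).as_matrix()
for a in np.linspace(0,2*np.pi,60):
    p=pr([.525+.028*np.cos(a),-.25+.028*np.sin(a),.133]);cv2.circle(im,(int(p[0]*4+2),int(p[1]*4+2)) and (round(p[0]),round(p[1])),0,(0,0,255),-1)
for sx in(-1,1):
  for sy in(-1,1):
    p=pr(np.array([.525,-.25,.115])+ax@[sx*.024,sy*.024,0]);cv2.circle(im,(round(p[0]),round(p[1])),1,(0,255,0),-1);print(p.round())
cv2.imwrite("pics/w1.png",cv2.resize(im[60:420,40:520],(800,600),interpolation=cv2.INTER_CUBIC))
E
```

```text
t 2.725 ee [ 0.5256 -0.2476  0.2204] [-1.7998e+02 -2.0000e-02  1.0675e+02] w 0.995792299924829 F [0.7 0.6 1. ]
shift [-0.0021 -0.0013  0.0004]
turn [-0.02 -0.02  0.25]
[248. 242.]
[247. 184.]
[307. 242.]
[309. 184.]
```

View pics/w1.png

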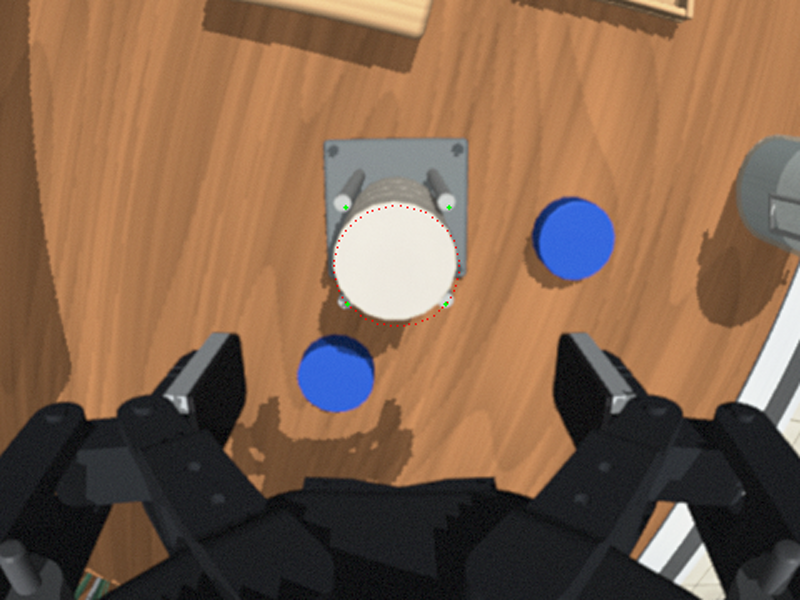

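The wrist view shows the white top tablet centred at (396,261) in the crop and the four posts squarely around it. They sit about 2 mm above my overlay, and the gripper is aligned with the open gaps. The blue discs at (336,373) and (573,238) are well clear. Next I descend and close.

Call:
drive_tool:
  targets:
    - [1, [-0.001, -0.002, 0.015], [0, 0, 0]]
    - [1, [-0.001, -0.002, 0.04], [0, 0, 0]]
    - [1, [-0.001, -0.002, 0.065], [0, 0, 0]]
    - [1, [-0.001, -0.002, 0.085], [0, 0, 0]]
    - [1, [-0.001, -0.002, 0.098], [0, 0, 0]]
    - [1, [-0.001, -0.002, 0.106], [0, 0, 0]]
    - [1, [-0.001, -0.002, 0.106], [0, 0, 0]]
    - [1, [-0.001, -0.002, 0.106], [0, 0, 0]]

```text
clock: 3.78
ee_pos: [0.5247, -0.2502, 0.115]
eef_rot: [180.0, 0.0, 106.7]
contact_force: [-0.1, -0.0, -0.6]
width: 1.0
gripper_force: 0.0
```

```bash
python3 - <<'E'
from h import *
import cv2
to(.5242,-.249,.114)
a=vision.grab_frame("scene");b=vision.grab_frame("side")
f=lambda i,x,y:cv2.resize(i[y:y+120,x:x+80,::-1],(400,600),interpolation=cv2.INTER_CUBIC)
cv2.imwrite("pics/g1.png",np.hstack([f(a,135,190),f(b,310,210)]))
E
```

```text
t 3.775 ee [ 0.5247 -0.2502  0.115 ] [1.7996e+02 4.0000e-02 1.0672e+02] w 0.9998470358886721 F [-0.1 -0.  -0.6]
shift [ 0.0013 -0.0002  0.001 ]
```

View pics/g1.png

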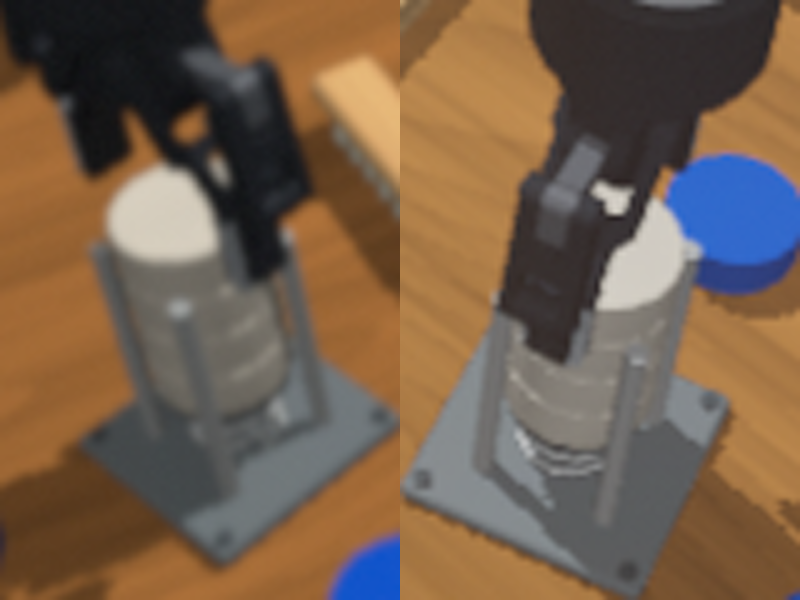

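The fingers straddle the top tablet in the open gaps, with the near tip at (265,270) in the scene crop. Nothing is touching, so I close.

Call:
drive_tool:
  targets:
    - [0.4, [0.001, 0, 0.001], [0, 0, 0]]
    - [0.4, [0.001, 0, 0.001], [0, 0, 0]]
    - [-1, [0.001, 0, 0.001], [0, 0, 0]]
    - [-1, [0.001, 0, 0.001], [0, 0, 0]]
    - [-1, [0.001, 0, 0.001], [0, 0, 0]]
    - [-1, [0.001, 0, 0.001], [0, 0, 0]]
    - [-1, [0.001, 0, 0.001], [0, 0, 0]]
    - [-1, [0.001, 0, 0.001], [0, 0, 0]]

```text
clock: 4.88
ee_pos: [0.5241, -0.2491, 0.1133]
eef_rot: [-180.0, 0.0, 106.7]
contact_force: [0.6, -0.1, 0.0]
width: 0.634
gripper_force: 63.3
```

```bash
python3 - <<'E'
from h import *
import cv2
to(.5242,-.249,.114)
a=vision.grab_frame("scene");b=vision.grab_frame("side")
f=lambda i,x,y:cv2.resize(i[y:y+120,x:x+80,::-1],(400,600),interpolation=cv2.INTER_CUBIC)
cv2.imwrite("pics/g2.png",np.hstack([f(a,135,190),f(b,310,210)]))
E
```

```text
t 4.875 ee [ 0.5241 -0.2491  0.1133] [-1.8000e+02  1.0000e-02  1.0672e+02] w 0.6336814096470326 F [ 0.6 -0.1  0. ]
shift [ 0.0001  0.0002 -0.0007]
```

View pics/g2.png

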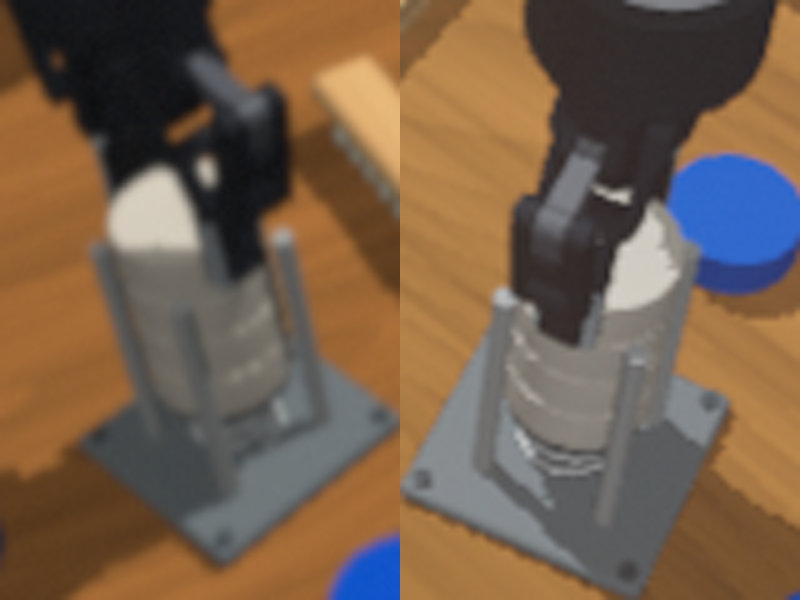

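The pads hold the top tablet only: the tips end above the first seam, which is at about (255,305) in the scene crop, and the grip is 63 N. I lift slowly so the stack can follow.

Call:
drive_tool:
  targets:
    - [-1, [0, 0, -0.003], [0, 0, 0]]
    - [-1, [0, 0, -0.006], [0, 0, 0]]
    - [-1, [0, 0, -0.01], [0, 0, 0]]
    - [-1, [0, 0, -0.014], [0, 0, 0]]
    - [-1, [0, 0, -0.018], [0, 0, 0]]
    - [-1, [0, 0, -0.022], [0, 0, 0]]
    - [-1, [0, 0, -0.026], [0, 0, 0]]
    - [-1, [0, 0, -0.031], [0, 0, 0]]
    - [-1, [0, 0, -0.038], [0, 0, 0]]
    - [-1, [0, 0, -0.05], [0, 0, 0]]
    - [-1, [0, 0, -0.065], [0, 0, 0]]
    - [-1, [0, 0, -0.08], [0, 0, 0]]

```text
clock: 6.48
ee_pos: [0.5242, -0.2492, 0.1947]
eef_rot: [180.0, 0.0, 106.7]
contact_force: [-1.0, 0.7, -0.9]
width: 0.634
gripper_force: 63.3
```

```bash
python3 - <<'E'
from h import *
import cv2
to(.501,.270,.2,106.7)
a=vision.grab_frame("scene");b=vision.grab_frame("side")
f=lambda i,x,y:cv2.resize(i[y:y+150,x:x+100,::-1],(400,600),interpolation=cv2.INTER_CUBIC)
cv2.imwrite("pics/g3.png",np.hstack([f(a,120,150),f(b,300,180)]))
E
```

```text
t 6.475 ee [ 0.5242 -0.2492  0.1947] [1.7998e+02 3.0000e-02 1.0672e+02] w 0.6336850738318117 F [-1.   0.7 -0.9]
shift [ 0.5039  0.1271 -0.0055]
turn [0.02 0.03 0.02]
```

View pics/g3.png

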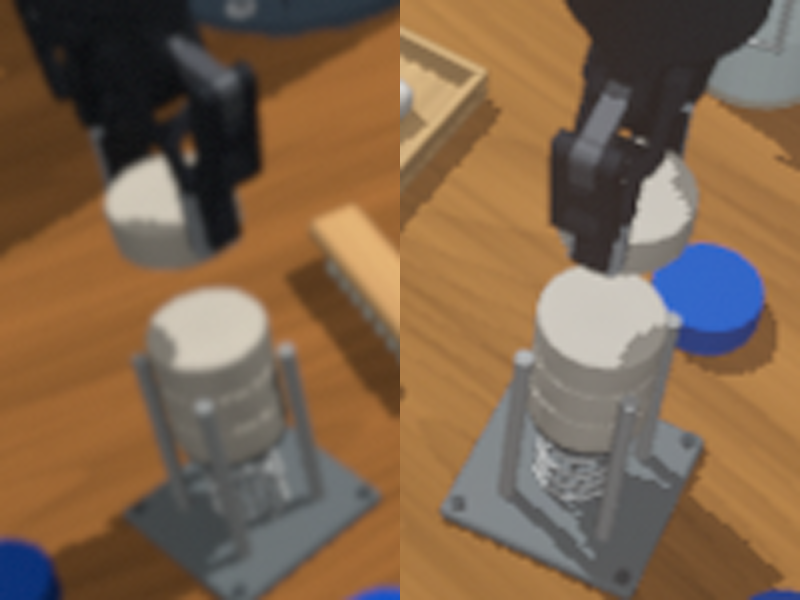

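The top tablet is held level in the gripper, and the next one has risen upright into its place between the posts. I carry it to the dish.

Call:
drive_tool:
  targets:
    - [-1, [0.015, 0.004, 0], [0, 0, 0]]
    - [-1, [0.048, 0.012, 0], [0, 0, 0]]
    - [-1, [0.095, 0.024, 0], [0, 0, 0]]
    - [-1, [0.145, 0.037, 0], [0, 0, 0]]
    - [-1, [0.195, 0.049, 0], [0, 0, 0]]
    - [-1, [0.245, 0.062, 0], [0, 0, 0]]
    - [-1, [0.295, 0.074, 0], [0, 0, 0]]
    - [-1, [0.345, 0.087, 0], [0, 0, 0]]
    - [-1, [0.39, 0.098, 0], [0, 0, 0]]
    - [-1, [0.425, 0.107, 0], [0, 0, 0]]
    - [-1, [0.445, 0.112, 0], [0, 0, 0]]
    - [-1, [0.45, 0.113, 0], [0, 0, 0]]

```text
clock: 8.07
ee_pos: [0.5022, 0.2152, 0.1928]
eef_rot: [-179.9, 0.0, 106.8]
contact_force: [-0.3, 0.0, -1.1]
width: 0.634
gripper_force: 63.4
```

```bash
python3 - <<'E'
from h import *
import cv2
to(.501,.270,.15,106.7)
m=vision.camera_model("wrist");im=vision.grab_frame("wrist")[:,:,::-1].copy()
def pr(X):
    c=m["R"]@np.array(X)+m["t"];t=np.arctan2(np.hypot(*c[:2]),c[2]);return np.r_[m["cx"],m["cy"]]+m["fx"]*t*c[:2]/np.hypot(*c[:2])
for a in np.linspace(0,2*np.pi,90):
    p=pr([.501+.064*np.cos(a),.270+.064*np.sin(a),.018]);cv2.circle(im,(round(p[0]),round(p[1])),0,(0,0,255),-1)
c=pr([.501,.27,.018]);print(c, pr([.511,.27,.018])-c,pr([.501,.28,.018])-c)
cv2.imwrite("pics/w2.png",cv2.resize(im[0:360,40:520],(800,600),interpolation=cv2.INTER_CUBIC))
E
```

```text
t 8.075 ee [0.5022 0.2152 0.1928] [-1.7994e+02  2.0000e-02  1.0681e+02] w 0.6336046420855453 F [-0.3  0.  -1.1]
shift [0.0528 0.0147 0.0428]
turn [-0.06  0.02  0.11]
[294.62304595 140.02713989] [9.79207562 3.03033369] [ 3.02882327 -9.74460806]
```

View pics/w2.png

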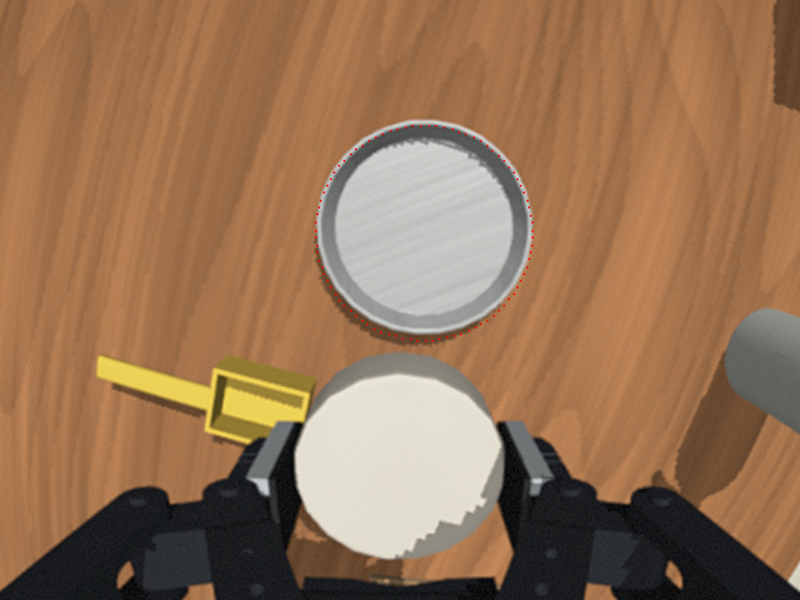

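The dish is at (425,226) in the crop, about 4 mm up-image from my overlay, so its centre is about (0.5005,0.273). The tablet is held level. I move over the dish and descend.

Call:
drive_tool:
  targets:
    - [-1, [0.015, 0.004, 0.005], [0, 0, 0]]
    - [-1, [0.035, 0.009, 0.02], [0, 0, 0]]
    - [-1, [0.05, 0.013, 0.045], [0, 0, 0]]
    - [-1, [0.056, 0.015, 0.075], [0, 0, 0]]
    - [-1, [0.056, 0.015, 0.105], [0, 0, 0]]
    - [-1, [0.056, 0.015, 0.13], [0, 0, 0]]
    - [-1, [0.056, 0.015, 0.15], [0, 0, 0]]
    - [-1, [0.056, 0.015, 0.164], [0, 0, 0]]
    - [-1, [0.056, 0.015, 0.172], [0, 0, 0]]
    - [-1, [0.056, 0.015, 0.176], [0, 0, 0]]
    - [-1, [0.056, 0.015, 0.176], [0, 0, 0]]
    - [-1, [0.056, 0.015, 0.176], [0, 0, 0]]

```text
clock: 9.62
ee_pos: [0.5015, 0.2725, 0.0179]
eef_rot: [179.9, -0.0, 106.7]
contact_force: [0.0, 0.1, -1.0]
width: 0.63
gripper_force: 63.4
```

```bash
python3 -c "
from h import *
to(.5005,.273,.0075,106.7)"
```

```text
t 9.625 ee [0.5015 0.2725 0.0179] [ 1.7995e+02 -1.0000e-02  1.0672e+02] w 0.6295327976897029 F [ 0.   0.1 -1. ]
shift [ 0.0007 -0.0008  0.0104]
turn [ 0.05 -0.01  0.02]
```

Call:
drive_tool:
  targets:
    - [-1, [0, 0, 0.002], [0, 0, 0]]
    - [-1, [0, 0, 0.004], [0, 0, 0]]
    - [-1, [0, 0, 0.006], [0, 0, 0]]
    - [-1, [0, 0, 0.0075], [0, 0, 0]]
    - [-1, [0, 0, 0.0085], [0, 0, 0]]
    - [-1, [0, 0, 0.0085], [0, 0, 0]]

```text
clock: 10.38
ee_pos: [0.5011, 0.2723, 0.0087]
eef_rot: [-180.0, 0.0, 106.7]
contact_force: [0.2, 0.7, -0.9]
width: 0.629
gripper_force: 63.4
```

Call:
drive_tool:
  targets:
    - [-1, [0, 0, 0.0007], [0, 0, 0]]
    - [-1, [0, 0, 0.0014], [0, 0, 0]]
    - [-1, [0, 0, 0.002], [0, 0, 0]]
    - [-1, [0, 0, 0.002], [0, 0, 0]]

```text
clock: 10.88
ee_pos: [0.5011, 0.2723, 0.0069]
eef_rot: [-180.0, 0.0, 106.7]
contact_force: [-1.5, -1.9, 1.7]
width: 0.632
gripper_force: 64.1
```

Call:
drive_tool:
  targets:
    - [-1, [0, 0, 0.0005], [0, 0, 0]]
    - [-1, [0, 0, 0.0005], [0, 0, 0]]

```text
clock: 11.12
ee_pos: [0.5011, 0.2723, 0.0069]
eef_rot: [180.0, -0.0, 106.7]
contact_force: [-1.4, -0.3, 6.8]
width: 0.632
gripper_force: 64.6
```

```bash
python3 - <<'E'
from h import *
import cv2
a=vision.grab_frame("scene");b=vision.grab_frame("side")
f=lambda i,x,y:cv2.resize(i[y:y+120,x:x+80,::-1],(400,600),interpolation=cv2.INTER_CUBIC)
cv2.imwrite("pics/d1.png",np.hstack([f(a,326,120),f(b,126,90)]))
E
```

```text
(no output)
```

View pics/d1.png

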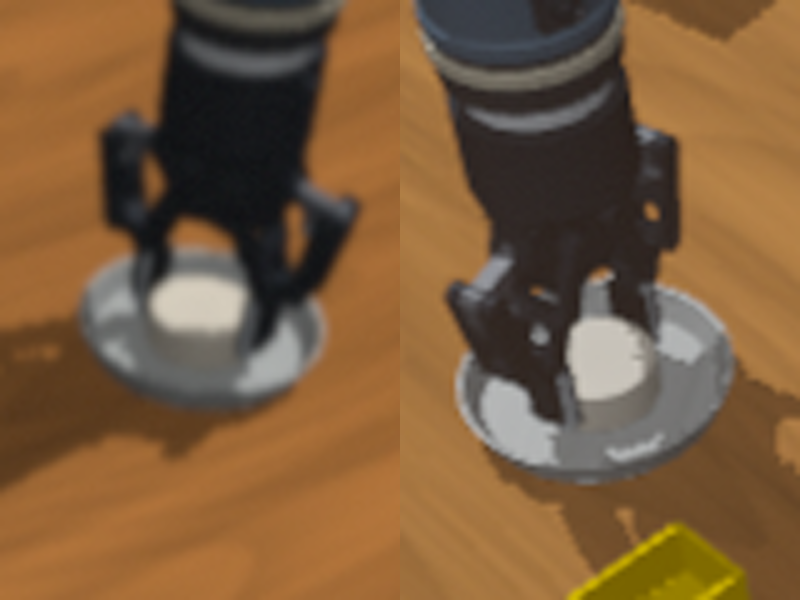

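The tablet is on the dish floor, level and central, and contact has risen to about 7 N. I open partway so the fingers stay inside the rim, then lift.

Call:
drive_tool:
  targets:
    - [0.35, [0, 0, 0], [0, 0, 0]]
    - [0.45, [0, 0, 0], [0, 0, 0]]
    - [0.5, [0, 0, 0], [0, 0, 0]]
    - [0.5, [0, 0, 0], [0, 0, 0]]
    - [0.5, [0, 0, 0], [0, 0, 0]]

```text
clock: 11.85
ee_pos: [0.5011, 0.2723, 0.0062]
eef_rot: [-180.0, 0.0, 106.7]
contact_force: [-1.3, -0.5, -1.0]
width: 0.753
gripper_force: 0.0
```

Call:
drive_tool:
  targets:
    - [0.5, [0, 0, -0.005], [0, 0, 0]]
    - [0.5, [0, 0, -0.012], [0, 0, 0]]
    - [0.5, [0, 0, -0.025], [0, 0, 0]]
    - [0.5, [0, 0, -0.045], [0, 0, 0]]
    - [0.5, [0, 0, -0.075], [0, 0, 0]]
    - [0.5, [0, 0, -0.11], [0, 0, 0]]
    - [0.5, [0, 0, -0.145], [0, 0, 0]]
    - [0.5, [0, 0, -0.17], [0, 0, 0]]
    - [0.5, [0, 0, -0.18], [0, 0, 0]]
    - [0.5, [0, 0, -0.18], [0, 0, 0]]
    - [0.5, [0, 0, -0.18], [0, 0, 0]]

```text
clock: 13.22
ee_pos: [0.5006, 0.272, 0.1853]
eef_rot: [-179.9, 0.0, 106.7]
contact_force: [0.2, 0.8, -0.1]
width: 0.747
gripper_force: 0.0
```

```bash
python3 - <<'E'
from h import *
import cv2
cv2.imwrite("pics/end.png",cv2.resize(vision.grab_frame("side")[90:345,100:440,::-1],(800,600),interpolation=cv2.INTER_CUBIC))
E
```

```text
(no output)
```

View pics/end.png

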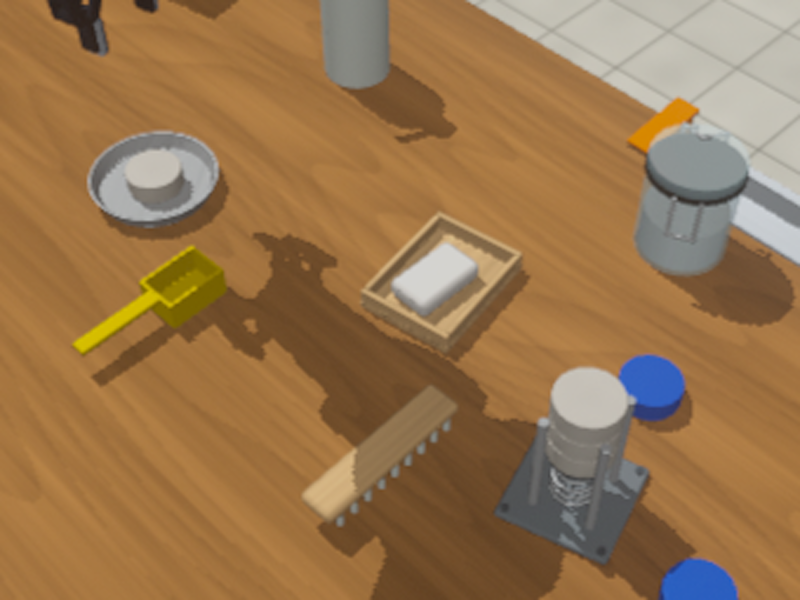

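The tablet lies flat in the dish at (154,178), the three remaining tablets stand upright and raised at (590,415), and the gripper is clear.

```bash
python3 -c "
from bench import ticket
print(ticket.sign_off())"
```

```text
the job is handed in; nothing more can be done
None
```

The top tablet lies flat in the round steel dish and has been let go; the other three stand upright in the dispenser, with the next one lifted into its place, and the job is handed in at about 13 s.

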